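# Hold the control box lid at its inspection mark

## Task

The board in the grey control box is to be inspected. First take the battery off the closed blue lid and lay it down inside the steel dish, then lift the lid by its bar handle until the yellow pin on its side is level with the red block on the quadrant, and keep holding it still there: the lid falls shut if let go, so finish with the bar still in the gripper. Leave the red block and the other things on the bench where they are.

Things in the scene. Friction and masses are not known exactly. Their poses are not given: they have to be found in the camera images.
- lid (a joint): Blue lid of the grey control box (box 134 x 172 x 70 mm, fixed to the bench), in rad: 0 closed and level, growing as the front edge rises; stops at 1.35. It swings freely (0.3 to 0.65 kg) and falls shut. The lid plate is 136 x 174 mm, 8 mm thick; its top is 78 mm above the bench when closed.
- lid_hinge (a point): Middle of the lid's hinge axis, along the far upper rim of the box, 74 mm above the bench, at half the lid's thickness. Does not move with the lid. Its axes are the box's: x from the handle side to the hinge side (away from the robot), y along the hinge axis towards the quadrant, z up. A point of the lid at distance r from the axis lies at x = -r cos(q), z = +r sin(q) from here, q the lid's angle.
- lid_bar (a point): Middle of the steel bar handle, a round bar 10 mm thick parallel to the hinge, 165 mm from the hinge axis and in the lid's mid-plane (74 mm above the bench when closed). 90 mm of bar lies between the two arms that join its ends to the lid; 29 mm of open space between bar and lid edge, and the closed bar stands clear in front of the box. Turns with the lid, axes as lid_hinge when closed; the bar can turn between the finger pads, so the gripper may stay pointing down.
- lid_pin (a point): End of the yellow pin (8 mm thick) that sticks out of the lid's side 100 mm from the hinge axis, in the lid's mid-plane; turns with the lid.
- mark_block (a point): Point on the red block (16 x 16 x 14 mm, white line round its middle) where the end of the yellow pin comes to lie when the lid stands at the marked angle. The block is clamped on a thin steel arc (quadrant) that stands beside the lid on its +y side, centred on the hinge axis; 100 mm from the axis.
- mark (a joint): Angle of the red block on the quadrant, rad, counted as the lid's: the lid stands at the mark when the two are equal. Between 0.4 and 0.9. Stiff; to be left alone.
- battery_center (a point): Centre of the white and green block battery, 26 x 47 x 17 mm, 45 g, lying flat on the closed lid at the start, so 86 mm above the bench. Axes: x across its 26 mm width, y along its length, z up.
- dish: Shallow round steel dish, loose on the bench, 110 g, 93 mm across the rim and 14 mm high; flat floor 78 mm across, 2 mm above the bench. Origin at the centre of its underside. Beyond it, over the back right of the bench (x over 0.65, y below -0.01), a wall shelf with folders hangs 0.56 m above the bench top: keep the arm and wrist drawn back from it when swinging across. A soldering iron stand is fixed on the bench between dish and box.
- alcohol_bottle: Bystander: white squeeze bottle with a red nozzle, 62 mm across, 158 mm tall. Origin at the centre of its underside.
- solder_spool: Bystander: blue and white solder spool, 56 mm across, 45 mm tall. Origin at the centre of its underside.
- flux_jar: Bystander: small yellow jar with a black lid, 52 mm across, 36 mm tall. Origin at the centre of its underside.
- side_cutters: Bystander: red-handled side cutters lying flat, 66 x 115 x 15 mm. Origin at the centre of its underside.
- multimeter: Bystander: dark multimeter lying flat, 150 x 78 x 46 mm. Origin at the centre of its underside.
- insulating_tape: Bystander: roll of black tape lying flat, 60 mm across, 18 mm tall. Origin at the centre of its underside.
- battery: The battery itself; origin at the centre of its underside.

How it is judged (in metres and radians):
On the way:
1. the battery lies in the dish, let go (horizontal distance between battery_center and dish below 0.03 m and z of battery_center in the frame of dish between 0.004 and 0.018 m and contact force between the fingers and battery below 0.1 N and linear speed of battery below 0.03 m/s), for 0.2 s.
At the end, for the whole second after the job is handed in: The battery lies at rest in the dish (centre within 30 mm of the dish's centre, below 18 mm above its underside); the lid stands within 0.08 rad (4.6 degrees) of the red block's angle, still, with the fingers bearing on it (all of step 1 and angle between the x axis of lid_pin and the x axis of mark_block, either way round below 0.08 rad and value of joint lid above 0.25 rad and velocity of joint lid between -0.05 and 0.05 rad/s and contact force between the fingers and lid above 0.5 N); the arm keeps its last pose, push and grip.
It fails at once if the lid is raised (more than 0.2 rad) before the battery is in the dish (value of joint lid above 0.2 rad and not (horizontal distance between battery_center and dish below 0.03 m and z of battery_center in the frame of dish between 0.004 and 0.018 m)).
It fails at once if the red block is shifted by more than 8 mm (distance of mark_block from where it was at the start of the episode above 0.008 m).
It fails at once if a bystander is moved by more than 30 mm (distance of any of alcohol_bottle, solder_spool, flux_jar, side_cutters, multimeter, insulating_tape from where it was at the start of the episode above 0.03 m).
It also fails if it takes over 54 s, if anything falls off the work surface, if the arm or the gripper's body presses on something with over 40 N, if the wrist force passes 120 N, or if a joint passes its speed limit or range.

## Robot

A 6-joint arm with a two-finger parallel gripper is mounted at the origin on a cart in front of the work surface, level with it; the furniture and walls round the work are solid. World frame = base frame: x ahead of the robot, y to its left, z up, the work surface at z = 0. Lengths are in mm, angles in degrees, forces in N, time in s.
With the tool pointing down it reaches from about 300 to 850 mm from the base axis. Payload 4.2 kg.
Tool frame: the origin (TCP) lies midway between the tips of the shut fingers; the grasp point (between the pads) lies env.hold_point_z behind it (env.hold_point_z is the distance from the TCP to the grasp point, in mm); z points along the fingers, y is the line along which they close (so a half turn about z gives the same grasp; the last joint's range is limited). The gripper opens to 91 mm and grips with 3 to 60 N. Pads are 32 mm wide; open, the fingers measure 118 mm over their backs; the gripper's body (76 mm by 178 mm) begins 60 mm behind the grasp point.
Start: joints at [-71.677, 18.312, 89.639, -0, 72.044, -1.146], TCP at [191.65, -542.138, 213.976] pointing down, gripper open.
Joint ranges: [-177.97, 177.97], [-48.28, 115.42], [12.27, 149.76], [-77.06, 257.06], [2.81, 150.46], [-146.56, 146.56]. Speed limits (degrees/s): [147.25, 147.25, 180, 180, 180, 180].

## Interface

Orientations are given as [roll, pitch, yaw] about the fixed x, y, z axes, in that order (R = Rz(yaw) Ry(pitch) Rx(roll)).
In Python, from workcell import env, viewer, spotter gives the robot as it stands.
- The arm moves only by the tool apply_moves, never from a script. Its arguments are lists of equal length, an entry for each row: "delta_pos": the shift along the world's x, y, z normalised to -1 to 1, where 1 is 120 mm, a list of three; "rot": the turn, a rotation vector about the world's x, y, z normalised to -1 to 1, where 1 is 1.5 rad, a list of three; "hand": the opening, from 0 (shut) to 1 (fully open). A call has 1 to 10 rows; each row is the pose to reach, as a shift and turn from the pose commanded when the call began; what a row does not reach only later rows make up. A row lasts 1/12 s, in which the tool goes at most 41.7 mm and 7.16 degrees, less where a joint would pass 70% of its speed; a pose out of reach is approached as far as the arm can. A call with a number of a shift or a turn outside -1 to 1 is refused whole. A call with a gripper value outside its range is refused whole. The fingers move at their own pace and stop on an object; "newtons" is the grip in N (left out, the last holds). Time passes only in rows, so rows that repeat a pose let the fingers close. It gives the time, the measured TCP pose, the force, the opening and the grip force at its end, in the units of the state.
- env.state(): the state, without advancing time (a new reading comes with each control period).
- viewer.grab_frame(name): name is "scene" or "top" or "wrist"; returns a dict with "pixels" (420x560x3 uint8, red, green, blue), "camera_matrix" (3x3 intrinsics, pixels), "k1" (the pictures are not rectified: a ray, as slopes to the right and down, at radius r is drawn at 1 + k1 r^2 times it, then the intrinsics apply), "R" (3x3) and "t" (3): a world point X has camera coordinates R X + t; the wrist camera has in their place "mount" (4x4, takes a point from camera to tool coordinates, whose origin is the TCP and whose axes are the flange's). Camera axes: x right, y down, z forward; pixel columns grow to the right and rows downward; lengths in mm; the calibration is good to about 2 mm. A picture is of the moment at which its call begins: read the wrist's pose just before it. There is no depth.
- env.job_done(): hands the job in; it is judged then, once.
Trained networks look in a picture, given as the dict that the camera call returned (one of the last four; its "shot" number tells which), for a name from the list of things; names that differ only in an ending like _2 or _b are one class to them, and where a whole thing is asked for, a point or a joint stands for the part that bears it (a point fixed in the world has none). Each returns a list of dicts, best first, with "score" (0 to 1); they miss things now and then, are a little off and sometimes report something else, mostly with a low value. They report only what shows in the picture. A call takes as long as a camera call.
- spotter.trace(picture, query): "mask" (420x560 bool, what is visible of it) and "box" ([centre column, centre row, width, height] in pixels, round what is visible of it).
- spotter.landmark_of(picture, query): "position" ([column, row] in pixels: a listed point, or the origin of a listed thing).
The state is a dict: "time_s": time; "qpos": joint angles; "qvel": joint speeds; "effort": joint torques, N m; "ee_pos": TCP position; "ee_rot": TCP orientation; "force": force on the tool from outside, world axes, zero at the start; "torque": the same for the moment, N m; "gripper_width": finger opening in mm; "gripper_force": force on a finger pad.
Only numpy, scipy, OpenCV 4.12 (cv2) and the standard library are available. Lean on these libraries where they do the work, as an engineer would, in place of code of your own. Each camera call takes 0.05 s, during which the arm holds its last target. There are 200 camera calls.

## Working session

There is one attempt and no reset: what is moved stays moved. The work goes in short steps, Python scripts to look and compute and a tool call to move; the robot and the scene stay as the last step left them, time stands still between calls to the robot, and variables do not carry over. Pictures are saved under pics/ and viewed, at most 10 in all, crops included, and the job is handed in when it is done.

Besides the shell and the picture viewer there is one more tool, called after "Call:" in YAML: its name, and indented under it one key for each argument. apply_moves: Moves the arm, as the interface text tells. Its arguments: {"type":"object","properties":{"delta_pos":{"type":"array"},"rot":{"type":"array"},"hand":{"type":"array"},"newtons":{"type":"number"}},"required":["delta_pos","rot","hand"]}

```bash
mkdir -p pics
cat > h.py <<'E'
import numpy as np, cv2
from scipy.spatial.transform import Rotation as Ro
from workcell import env, viewer, spotter
def grab(n):
    s=env.state(); f=viewer.grab_frame(n); f=dict(f)
    f['_n']=n
    if n=='wrist':
        T=np.eye(4); T[:3,:3]=Ro.from_euler('xyz',s['ee_rot'],degrees=True).as_matrix(); T[:3,3]=s['ee_pos']
        f['T']=T@np.array(f['mount'])
    else:
        R=np.array(f['R']);t=np.array(f['t']); T=np.eye(4);T[:3,:3]=R.T;T[:3,3]=-R.T@t; f['T']=T
    return f
def ray(f,p):
    K=np.array(f['camera_matrix']); d=np.array([(p[0]-K[0,2])/K[0,0],(p[1]-K[1,2])/K[1,1]])
    u=d.copy()
    for _ in range(20): u=d/(1+f['k1']*(u@u))
    v=f['T'][:3,:3]@np.array([u[0],u[1],1]); return f['T'][:3,3],v/np.linalg.norm(v)
def atz(f,p,z):
    o,v=ray(f,p); return o+v*(z-o[2])/v[2]
def tri(obs):
    A=np.zeros((3,3));b=np.zeros(3)
    L=[ray(f,p) for f,p in obs]
    for o,v in L:
        P=np.eye(3)-np.outer(v,v);A+=P;b+=P@o
    X=np.linalg.solve(A,b)
    return X,[float(np.linalg.norm((np.eye(3)-np.outer(v,v))@(X-o))) for o,v in L]
def save(f,name): cv2.imwrite('pics/'+name,cv2.cvtColor(np.array(f['pixels']),cv2.COLOR_RGB2BGR))
E
cat > a.py <<'E'
from h import *
np.set_printoptions(precision=1,suppress=True)
s=env.state();print(s['ee_pos'],s['ee_rot'],s['gripper_width'],env.hold_point_z)
a=grab('scene');b=grab('top');save(a,'s0.png');save(b,'t0.png')
print(a['T'][:3,3],b['T'][:3,3])
for q in ['lid_hinge','lid_bar','lid_pin','mark_block','battery_center','dish','alcohol_bottle','solder_spool','flux_jar','side_cutters','multimeter','insulating_tape']:
    la=spotter.landmark_of(a,q);lb=spotter.landmark_of(b,q)
    print(q,[(np.array(l['position']),round(l['score'],2)) for l in la[:1]+lb[:1]])
    if la and lb: X,e=tri([(a,la[0]['position']),(b,lb[0]['position'])]);print('   ',X,np.array(e))
E
python3 a.py
```

```text
[ 191.5 -541.7  213.1] [-179.9   -0.    19.5] 91.20771238383456 18.8
[-362.7 -866.5  712.2] [ 443.1  -38.4 1225.7]
lid_hinge [(array([208.5, 174. ]), 0.95), (array([142., 200.]), 0.64)]
    [592.  355.8  68.2] [3.7 3.7]
lid_bar [(array([211.9, 192.6]), 0.96), (array([189.7, 242.8]), 0.77)]
    [477.5 210.2  73.5] [6.2 6.2]
lid_pin [(array([147.2, 253.8]), 0.88)]
mark_block [(array([221.9, 178.1]), 0.46), (array([138. , 250.4]), 0.59)]
    [502.9 285.3 117.3] [75. 75.]
battery_center [(array([221.8, 180.9]), 0.44), (array([168.7, 202. ]), 0.49)]
    [589.6 278.   63.4] [0.6 0.6]
dish [(array([314.1, 266.7]), 0.5), (array([353.2, 246.4]), 0.57)]
    [ 468.2 -264.4  -11.4] [10.9 10.9]
alcohol_bottle [(array([280.3, 202.9]), 0.8), (array([244.9, 166.8]), 0.68)]
    [701.5  67.8   2.9] [0.9 0.9]
solder_spool [(array([259.3, 189.6]), 0.64), (array([206.5, 163.2]), 0.72)]
    [707.7 182.9  19. ] [3.8 3.8]
flux_jar [(array([348.5, 174. ]), 0.59)]
side_cutters [(array([258.3, 224.4]), 0.5), (array([258.9, 220.8]), 0.61)]
    [539.4  26.   -9.7] [0.4 0.4]
multimeter [(array([302. , 217.7]), 0.72), (array([289.6, 175.7]), 0.8)]
    [672.6 -65.6   1.3] [2.5 2.5]
insulating_tape [(array([345.8, 302.9]), 0.82), (array([414.7, 267. ]), 0.7)]
    [ 399.1 -437.6   -6.8] [0.8 0.8]
```

View pics/s0.png

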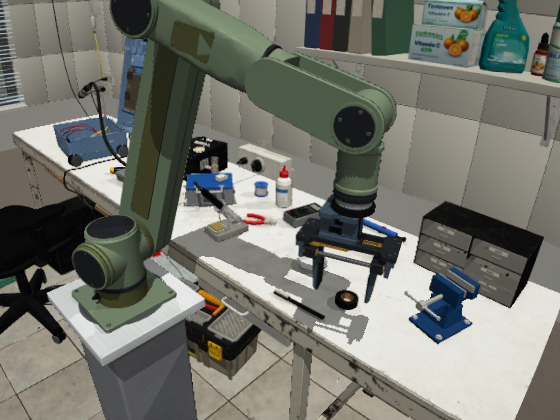

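View pics/t0.png

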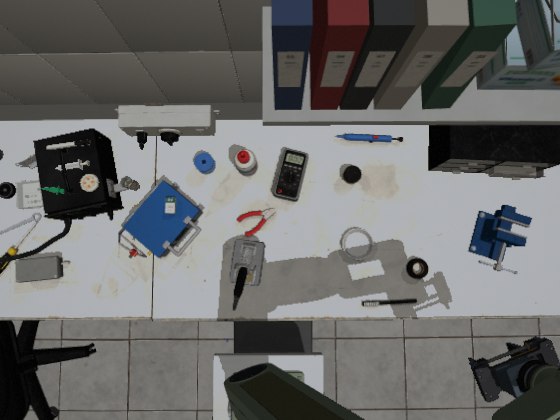

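The scene camera shows the box at about (208,188), partly behind the arm. The top camera shows the battery at (170,206), the bar at (187,240), the quadrant at (130,250) and the dish at (356,241).

```bash
cat > a.py <<'E'
from h import *
np.set_printoptions(precision=1,suppress=True)
b=grab('top')
for n,p,z in [('batt',(170,206),95),('bar',(187.5,241),74),('hinge',(142,200),74),('dish',(356,241.5),12),('irontip',(238,305),100),('stand',(248,262),30),('quad',(133,252),120)]:
    print(n,atz(b,p,z))
for q in ['dish','battery','lid_bar']:
    for m in spotter.trace(b,q)[:1]: print(q,m['box'],m['score'],atz(b,m['box'][:2],{'dish':12,'battery':95,'lid_bar':78}[q]))
E
python3 a.py
```

```text
batt [574. 266.  95.]
bar [477.9 220.6  74. ]
hinge [594.  351.3  74. ]
dish [ 475.1 -260.5   12. ]
irontip [304.9  76.4 100. ]
stand [417.9  55.2  30. ]
quad [448.  355.9 120. ]
dish [246.8, 163.0, 27.9, 26.8] 0.66 [711.8  60.7  12. ]
battery [417.1, 268.9, 20.6, 18.5] 0.47 [ 397.1 -410.4   95. ]
lid_bar [161.8, 218.6, 77.4, 75.1] 0.98 [540.7 292.8  78. ]
```

Call:
apply_moves:
  delta_pos:
    - [0.33,0.33,0.25]
    - [0.67,0.67,0.5]
    - [1,1,0.7]
    - [1,1,0.7]
    - [1,1,0.7]
  rot:
    - [0,0,0.08]
    - [0,0,0.16]
    - [0,0,0.24]
    - [0,0,0.32]
    - [0,0,0.4]
  hand: [1,1,1,1,1]

```text
time_s: 1.92
ee_pos: [314.1, -420.1, 300.4]
ee_rot: [179.8, -0.0, 54.3]
force: [0.0, 0.3, -0.8]
gripper_width: 91.2
gripper_force: 0.0
```

Call:
apply_moves:
  delta_pos:
    - [0.3,0.3,0]
    - [0.5,0.6,0]
    - [0.6,0.9,0]
    - [0.6,1,0]
  rot:
    - [0,0,0.08]
    - [0,0,0.16]
    - [0,0,0.24]
    - [0,0,0.32]
  hand: [1,1,1,1]

```text
time_s: 2.25
ee_pos: [385.6, -298.4, 298.0]
ee_rot: [179.9, -0.1, 81.9]
force: [-0.5, -0.4, 0.7]
gripper_width: 91.5
gripper_force: 0.0
```

```bash
cat > a.py <<'E'
from h import *
np.set_printoptions(precision=1,suppress=True)
s=env.state();print(s['ee_pos'],s['ee_rot'],s['time_s'],s['qpos'])
w=grab('wrist');save(w,'w1.png');b=grab('top')
print(w['T'])
for q in ['dish']:
  for f in (w,b):
    for m in spotter.trace(f,q)[:2]: print(q,m['box'],m['score'],atz(f,m['box'][:2],7))
    for m in spotter.landmark_of(f,q)[:2]: print(q,m['position'],m['score'],atz(f,m['position'],0))
E
python3 a.py
```

```text
[ 385.6 -298.4  298. ] [179.9  -0.1  81.9] 2.25 [-39.2   7.8  91.6   0.1  80.6 -31.1]
[[   1.    -0.1   -0.   395.9]
 [  -0.1   -1.    -0.3 -224.3]
 [   0.     0.3   -1.   469.2]
 [   0.     0.     0.     1. ]]
dish [334.0, 149.6, 62.4, 67.1] 0.77 [ 472.4 -266.8    7. ]
dish [330.6, 148.6] 0.87 [ 468.6 -265.2    0. ]
dish [355.8, 245.8, 31.3, 30.3] 0.9 [ 462.6 -260.5    7. ]
dish [353.9, 245.3] 0.58 [ 464.2 -256.2    0. ]
dish [288.9, 172.8] 0.35 [683.5 -65.4   0. ]
```

View pics/w1.png

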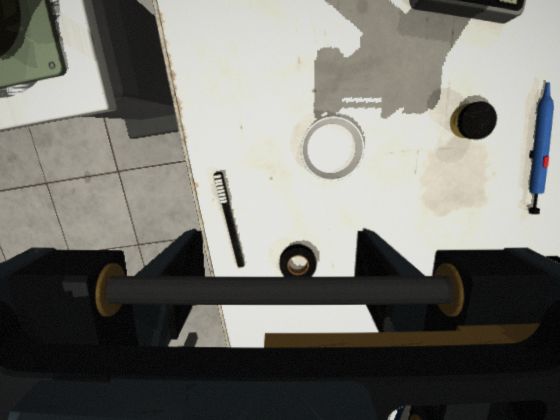

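The wrist view shows the dish centred at about (334,147), so near (472,-266) in the world. Next is the battery.

Call:
apply_moves:
  delta_pos:
    - [0.1,0.33,0]
    - [0.2,0.67,0]
    - [0.3,1,0]
  rot:
    - [0,0,0.05]
    - [0,0,0.1]
    - [0,0,0.15]
  hand: [1,1,1]

```text
time_s: 2.8
ee_pos: [419.4, -183.2, 297.8]
ee_rot: [-180.0, 0.0, 94.1]
force: [1.8, 0.7, -0.4]
gripper_width: 91.6
gripper_force: 0.0
```

Call:
apply_moves:
  delta_pos:
    - [0.1,0.33,0]
    - [0.2,0.67,0]
    - [0.3,1,0]
  rot:
    - [0,0,0.05]
    - [0,0,0.1]
    - [0,0,0.15]
  hand: [1,1,1]

```text
time_s: 3.05
ee_pos: [455.8, -62.8, 298.0]
ee_rot: [180.0, 0.0, 107.1]
force: [0.3, -0.7, 0.1]
gripper_width: 91.2
gripper_force: 0.0
```

Call:
apply_moves:
  delta_pos:
    - [0.1,0.33,0]
    - [0.2,0.67,0]
    - [0.3,1,0]
  rot:
    - [0,0,0.05]
    - [0,0,0.1]
    - [0,0,0.15]
  hand: [1,1,1]

```text
time_s: 3.3
ee_pos: [492.0, 56.9, 298.0]
ee_rot: [180.0, 0.0, 120.0]
force: [0.2, -1.0, 0.5]
gripper_width: 91.2
gripper_force: 0.0
```

Call:
apply_moves:
  delta_pos:
    - [0.1,0.33,0]
    - [0.2,0.67,0]
    - [0.3,1,0]
  rot:
    - [0,0,0.05]
    - [0,0,0.1]
    - [0,0,0.15]
  hand: [1,1,1]

```text
time_s: 3.55
ee_pos: [528.2, 176.4, 297.8]
ee_rot: [180.0, 0.0, 132.9]
force: [0.3, -0.4, -0.1]
gripper_width: 91.3
gripper_force: 0.0
```

Call:
apply_moves:
  delta_pos:
    - [0.1,0.33,0]
    - [0.15,0.67,0]
    - [0.15,0.7,0]
    - [0.15,0.7,0]
  rot:
    - [0,0,0.05]
    - [0,0,0.05]
    - [0,0,0.05]
    - [0,0,0.05]
  hand: [1,1,1,1]

```text
time_s: 3.88
ee_pos: [545.9, 260.7, 296.6]
ee_rot: [-179.9, -0.0, 137.2]
force: [0.2, 0.1, -0.6]
gripper_width: 91.2
gripper_force: 0.0
```

```bash
cat > a.py <<'E'
from h import *
np.set_printoptions(precision=1,suppress=True)
s=env.state();print(s['ee_pos'],s['ee_rot'],s['time_s'],s['qpos'])
w=grab('wrist');save(w,'w2.png');b=grab('top');c=grab('scene')
for q in ['lid_hinge','lid_bar','lid_pin','mark_block','battery_center']:
  obs=[]
  for f in (w,b,c):
    m=spotter.landmark_of(f,q)[:1]
    if m: obs.append((f,m[0]['position'])); print(q,f['_n'],m[0]['position'],m[0]['score'])
  if len(obs)>1: print('   ',*tri(obs))
E
python3 a.py
```

```text
[545.9 260.7 296.6] [-179.9   -0.   137.2] 3.8833 [ 24.4  19.   76.8  -0.   84.3 -22.8]
lid_hinge wrist [346.1, 163.5] 0.85
lid_hinge top [142.2, 201.7] 0.67
lid_hinge scene [207.3, 169.4] 0.62
    [579.8 344.3  95.1] [3.63072286782059, 6.72574834806245, 4.809544211726281]
lid_bar wrist [221.0, 170.9] 0.78
lid_bar top [188.0, 242.0] 0.6
    [477.5 219.5  71.4] [2.306463930752206, 2.3064639307521224]
lid_pin wrist [263.9, 84.8] 0.78
lid_pin top [148.9, 253.6] 0.78
lid_pin scene [179.7, 179.1] 0.56
    [441.1 328.4  98. ] [4.24654985319625, 8.312834820110375, 8.617457045885416]
mark_block wrist [263.9, 85.8] 0.6
mark_block scene [181.9, 167.6] 0.46
    [449.  329.3 143.7] [2.7866799721936557, 2.7866799721934616]
battery_center wrist [297.8, 203.3] 0.6
battery_center top [169.8, 206.8] 0.43
battery_center scene [347.9, 300.6] 0.6
    [ 723.8  133.9 -390.2] [82.2045297921217, 274.597791189442, 351.07197052056273]
```

View pics/w2.png

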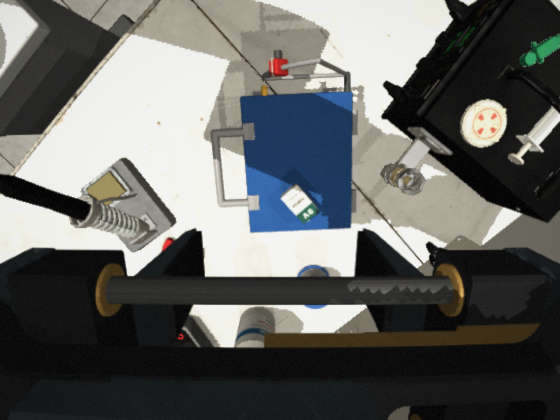

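The wrist view shows the battery at (298,204), turned relative to the lid. The bar is at (217,170), the red block at (278,64) and the yellow pin at (264,90).

```bash
cat > a.py <<'E'
from h import *
np.set_printoptions(precision=1,suppress=True)
w=grab('wrist');b=grab('top')
def seg(f,c,r):
    im=np.array(f['pixels']).astype(int);h=cv2.cvtColor(im.astype(np.uint8),cv2.COLOR_RGB2HSV)
    m=~((h[...,0]>95)&(h[...,0]<135)&(h[...,1]>110)); k=np.zeros_like(m); k[c[1]-r:c[1]+r,c[0]-r:c[0]+r]=1
    m=(m&k).astype(np.uint8); n,l=cv2.connectedComponents(m); m=(l==l[c[1],c[0]])
    ys,xs=np.nonzero(m); return xs,ys
for f,c,r in [(w,(298,203),24),(b,(170,206),14)]:
    xs,ys=seg(f,c,r); print(len(xs),xs.min(),xs.max(),ys.min(),ys.max(),xs.mean(),ys.mean())
    P=np.array([atz(f,(x,y),94.5)[:2] for x,y in zip(xs,ys)],np.float32)
    print(cv2.minAreaRect(P),P.mean(0))
    f['c']=(xs.mean(),ys.mean())
print(tri([(w,w['c']),(b,b['c'])]))
# lid geometry in wrist: corners
for n,p,z in [('bar a',(216,134),74),('bar b',(218,205),74),('lidfl',(241,97),78),('lidfr',(247,231),78),('lidbl',(351,92),78),('lidbr',(351,228),78)]: print(n,atz(w,p,z))
E
python3 a.py
```

```text
833 281 319 183 222 299.9111644657863 202.59543817527012
((575.9002075195312, 267.549072265625), (29.052677154541016, 48.58332824707031), 88.21672821044922) [575.  267.8]
368 156 176 197 219 166.50815217391303 209.47282608695653
((568.664306640625, 277.60235595703125), (55.4562873840332, 61.14256286621094), 89.6429443359375) [564.5 275.6]
(array([565.4, 269.8, 120. ]), [3.831581808218118, 3.831581808218163])
bar a [442.3 247.3  74. ]
bar b [508.3 183.5  74. ]
lidfl [432.8 301.2  78. ]
lidfr [559.7 187.6  78. ]
lidbl [518.3 402.4  78. ]
lidbr [651.4 293.   78. ]
```

Call:
apply_moves:
  delta_pos:
    - [0.24,0.055,-0.2]
    - [0.24,0.055,-0.4]
    - [0.24,0.055,-0.6]
    - [0.24,0.055,-0.8]
    - [0.24,0.055,-0.8]
    - [0.24,0.055,-0.8]
    - [0.24,0.055,-0.8]
  rot:
    - [0,0,0.08]
    - [0,0,0.16]
    - [0,0,0.24]
    - [0,0,0.32]
    - [0,0,0.4]
    - [0,0,0.475]
    - [0,0,0.475]
  hand: [1,1,1,1,1,1,1]

```text
time_s: 5.47
ee_pos: [573.7, 266.2, 201.3]
ee_rot: [-180.0, -0.1, 178.1]
force: [-0.1, 0.5, 0.2]
gripper_width: 91.1
gripper_force: 0.0
```

```bash
cat > a.py <<'E'
from h import *
np.set_printoptions(precision=1,suppress=True)
s=env.state();print(s['ee_pos'],s['ee_rot'])
w=grab('wrist');save(w,'w3.png')
m=spotter.trace(w,'battery')[0];print(m['box'],m['score'],m['mask'].sum())
ys,xs=np.nonzero(m['mask'])
P=np.array([atz(w,(x,y),95)[:2] for x,y in zip(xs,ys)],np.float32);print(cv2.minAreaRect(P))
E
python3 a.py
```

```text
[573.7 266.2 201.3] [-180.    -0.1  178.1]
[282.5, 211.7, 30.8, 42.8] 0.59 1384
((575.7149047851562, 267.9114074707031), (27.125783920288086, 47.69593048095703), 88.95140075683594)
```

View pics/w3.png

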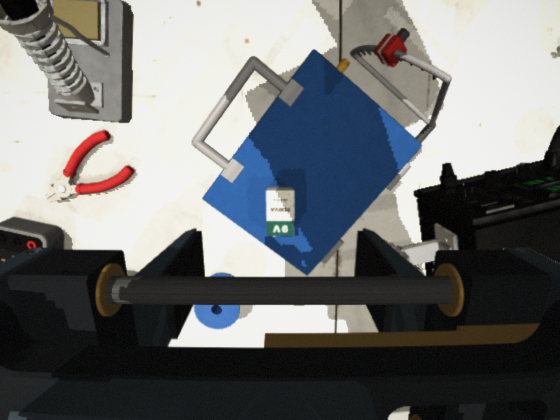

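The battery is at (281,211) in the wrist view and the fingers line up with it. I'll go straight down.

Call:
apply_moves:
  delta_pos:
    - [0.017,0.015,-0.3]
    - [0.017,0.015,-0.6]
    - [0.017,0.015,-0.85]
    - [0.017,0.015,-0.95]
    - [0.017,0.015,-1]
    - [0.017,0.015,-1]
    - [0.017,0.015,-1]
  rot:
    - [0,0,0]
    - [0,0,0]
    - [0,0,0]
    - [0,0,0]
    - [0,0,0]
    - [0,0,0]
    - [0,0,0]
  hand: [1,1,1,1,1,1,1]
  newtons: 15

```text
time_s: 6.15
ee_pos: [576.7, 268.5, 83.0]
ee_rot: [179.9, 0.1, 178.0]
force: [0.5, 0.4, -0.5]
gripper_width: 91.0
gripper_force: 0.0
```

Call:
apply_moves:
  delta_pos:
    - [0,0,0]
    - [0,0,0]
    - [0,0,0]
    - [0,0,0]
    - [0,0,0]
    - [0,0,0]
    - [0,0,0]
    - [0,0,0]
  rot:
    - [0,0,0]
    - [0,0,0]
    - [0,0,0]
    - [0,0,0]
    - [0,0,0]
    - [0,0,0]
    - [0,0,0]
    - [0,0,0]
  hand: [0,0,0,0,0,0,0,0]

```text
time_s: 6.82
ee_pos: [575.8, 268.1, 82.0]
ee_rot: [180.0, -0.0, 178.0]
force: [0.2, -0.3, 0.1]
gripper_width: 40.7
gripper_force: 0.0
```

Call:
apply_moves:
  delta_pos:
    - [0,0,0]
    - [0,0,0]
    - [0,0,0]
    - [0,0,0]
    - [0,0,0]
  rot:
    - [0,0,0]
    - [0,0,0]
    - [0,0,0]
    - [0,0,0]
    - [0,0,0]
  hand: [0,0,0,0,0]

```text
time_s: 7.23
ee_pos: [575.8, 268.0, 81.9]
ee_rot: [180.0, -0.0, 178.0]
force: [0.1, 1.3, -0.0]
gripper_width: 25.6
gripper_force: 15.0
```

Call:
apply_moves:
  delta_pos:
    - [0,0,0.15]
    - [0,0,0.45]
    - [0,0,0.8]
    - [-0.1,-0.3,1]
    - [-0.2,-0.6,1]
    - [-0.25,-0.9,1]
  rot:
    - [0,0,0]
    - [0,0,0]
    - [0,0,0]
    - [0,0,0]
    - [0,0,0]
    - [0,0,0]
  hand: [0,0,0,0,0,0]

```text
time_s: 7.73
ee_pos: [545.5, 159.4, 204.3]
ee_rot: [179.9, 0.2, 178.1]
force: [-0.3, 0.0, -0.0]
gripper_width: 26.1
gripper_force: 15.0
```

Call:
apply_moves:
  delta_pos:
    - [-0.05,-0.3,0.2]
    - [-0.1,-0.6,0.3]
    - [-0.2,-0.9,0.3]
  rot:
    - [0,0,0]
    - [0,0,0]
    - [0,0,0]
  hand: [0,0,0]

```text
time_s: 7.98
ee_pos: [523.5, 50.6, 241.0]
ee_rot: [180.0, 0.4, 178.1]
force: [-0.0, -0.3, 0.3]
gripper_width: 25.6
gripper_force: 15.0
```

Call:
apply_moves:
  delta_pos:
    - [-0.05,-0.33,0]
    - [-0.1,-0.66,0]
    - [-0.2,-1,0]
  rot:
    - [0,0,0]
    - [0,0,0]
    - [0,0,0]
  hand: [0,0,0]

```text
time_s: 8.23
ee_pos: [498.0, -68.8, 238.2]
ee_rot: [-180.0, 0.1, 178.1]
force: [0.8, -0.2, 0.6]
gripper_width: 26.1
gripper_force: 15.0
```

Call:
apply_moves:
  delta_pos:
    - [-0.05,-0.33,0]
    - [-0.1,-0.66,0]
    - [-0.2,-1,0]
  rot:
    - [0,0,0]
    - [0,0,0]
    - [0,0,0]
  hand: [0,0,0]

```text
time_s: 8.48
ee_pos: [474.2, -188.1, 238.1]
ee_rot: [-180.0, 0.1, 178.0]
force: [1.4, 0.4, -0.8]
gripper_width: 26.1
gripper_force: 15.0
```

Call:
apply_moves:
  delta_pos:
    - [-0.02,-0.3,-0.1]
    - [-0.04,-0.5,-0.2]
    - [-0.04,-0.6,-0.4]
    - [-0.04,-0.6,-0.6]
    - [-0.04,-0.6,-0.6]
    - [-0.04,-0.6,-0.6]
  rot:
    - [0,0,0]
    - [0,0,0]
    - [0,0,0]
    - [0,0,0]
    - [0,0,0]
    - [0,0,0]
  hand: [0,0,0,0,0,0]

```text
time_s: 8.98
ee_pos: [468.7, -257.9, 165.2]
ee_rot: [179.9, -0.1, 178.0]
force: [0.0, 1.2, -0.6]
gripper_width: 26.0
gripper_force: 15.0
```

```bash
cat > a.py <<'E'
from h import *
np.set_printoptions(precision=1,suppress=True)
s=env.state();print(s['ee_pos'],s['ee_rot'],s['gripper_width'])
w=grab('wrist');save(w,'w4.png')
for q in ('battery','dish'):
  for m in spotter.trace(w,q)[:1]:print(q,m['box'],m['score'],atz(w,m['box'][:2],8))
  for m in spotter.landmark_of(w,q)[:1]:print(q,m['position'],m['score'],atz(w,m['position'],0))
E
python3 a.py
```

```text
[ 468.7 -257.9  165.2] [179.9  -0.1 178. ] 26.018948097609133
battery [278.6, 248.9, 48.1, 56.6] 0.88 [ 528.3 -259.9    8. ]
dish [274.3, 194.1, 87.4, 76.3] 0.7 [ 464.1 -262.3    8. ]
dish [271.3, 196.3] 0.9 [ 468.2 -266.     0. ]
```

View pics/w4.png

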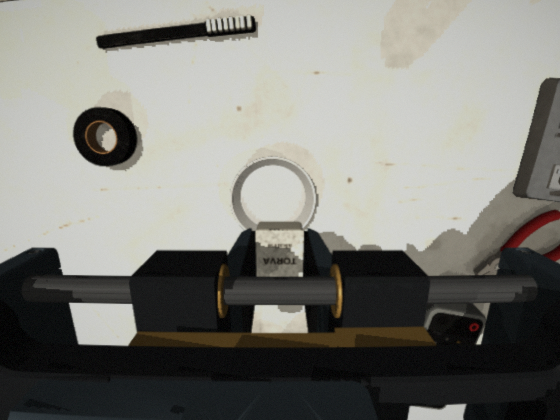

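The battery is held at (279,249). The dish rim spans columns 232–318, with its centre at about (275,196), so near (468,-264). Lowering now.

Call:
apply_moves:
  delta_pos:
    - [0,-0.045,-0.3]
    - [0,-0.045,-0.6]
    - [0,-0.045,-0.85]
    - [0,-0.045,-1]
    - [0,-0.045,-1]
  rot:
    - [0,0,0]
    - [0,0,0]
    - [0,0,0]
    - [0,0,0]
    - [0,0,0]
  hand: [0,0,0,0,0]

```text
time_s: 9.65
ee_pos: [467.5, -262.1, 43.1]
ee_rot: [179.8, -0.3, 178.1]
force: [0.2, -0.3, -0.4]
gripper_width: 25.7
gripper_force: 15.0
```

Call:
apply_moves:
  delta_pos:
    - [0,0,-0.12]
    - [0,0,-0.22]
    - [0,0,-0.28]
    - [0,0,-0.305]
    - [0,0,-0.305]
    - [0,0,-0.305]
  rot:
    - [0,0,0]
    - [0,0,0]
    - [0,0,0]
    - [0,0,0]
    - [0,0,0]
    - [0,0,0]
  hand: [0,0,0,0,0,0]

```text
time_s: 10.15
ee_pos: [470.2, -264.0, 10.4]
ee_rot: [-180.0, 0.1, 178.0]
force: [-0.4, -0.7, -0.8]
gripper_width: 25.8
gripper_force: 15.0
```

Call:
apply_moves:
  delta_pos:
    - [0,0,-0.01]
    - [0,0,-0.02]
    - [0,0,-0.02]
    - [0,0,-0.02]
  rot:
    - [0,0,0]
    - [0,0,0]
    - [0,0,0]
    - [0,0,0]
  hand: [0,0,0,0]

```text
time_s: 10.48
ee_pos: [469.5, -263.7, 7.2]
ee_rot: [-180.0, 0.0, 178.0]
force: [-0.3, -0.5, -0.3]
gripper_width: 25.7
gripper_force: 15.0
```

Call:
apply_moves:
  delta_pos:
    - [0,0,0]
    - [0,0,0]
    - [0,0,0]
    - [0,0,0]
    - [0,0,0]
  rot:
    - [0,0,0]
    - [0,0,0]
    - [0,0,0]
    - [0,0,0]
    - [0,0,0]
  hand: [0.42,0.42,0.42,0.42,0.42]

```text
time_s: 10.9
ee_pos: [469.5, -263.7, 7.0]
ee_rot: [180.0, 0.0, 178.0]
force: [0.0, -0.1, -0.1]
gripper_width: 38.2
gripper_force: 0.0
```

Call:
apply_moves:
  delta_pos:
    - [0,0,0.1]
    - [0,0,0.35]
    - [0,0,0.65]
    - [0,0,1]
    - [0,0,1]
    - [0,0,1]
  rot:
    - [0,0,0]
    - [0,0,0]
    - [0,0,0]
    - [0,0,0]
    - [0,0,-0.08]
    - [0,0,-0.16]
  hand: [0.42,0.42,0.42,0.42,0.42,0.42]

```text
time_s: 11.4
ee_pos: [471.2, -264.6, 130.2]
ee_rot: [-179.9, 0.4, 164.0]
force: [-1.0, 0.3, -0.2]
gripper_width: 38.2
gripper_force: 0.0
```

```bash
cat > a.py <<'E'
from h import *
np.set_printoptions(precision=1,suppress=True)
s=env.state();print(s['ee_pos'],s['ee_rot'],s['gripper_width'])
w=grab('wrist');save(w,'w5.png')
for q in ('battery','dish'):
  for m in spotter.trace(w,q)[:1]:print(q,m['box'],m['score'],atz(w,m['box'][:2],14))
  for m in spotter.landmark_of(w,q)[:1]:print(q,m['position'],m['score'],atz(w,m['position'],0))
E
python3 a.py
```

```text
[ 471.2 -264.6  130.2] [-179.9    0.4  164. ] 38.16559090246299
battery [280.1, 205.9, 38.2, 49.8] 0.89 [ 471.  -263.3   14. ]
battery [95.8, 182.6] 0.68 [ 399.8 -436.6    0. ]
dish [279.9, 203.1, 99.6, 96.3] 0.74 [ 468.3 -262.8   14. ]
dish [278.6, 199.7] 0.68 [ 467.9 -264.     0. ]
```

View pics/w5.png

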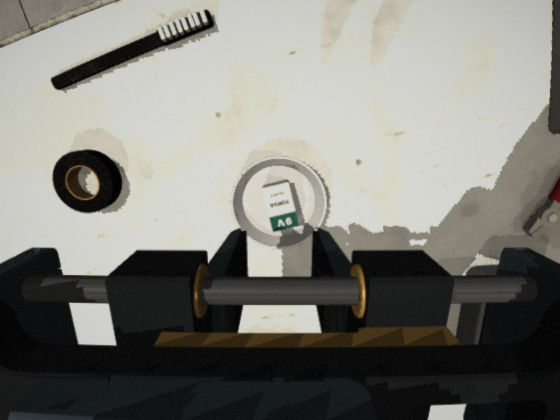

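The battery lies flat in the dish, at (280,205) in the picture with the dish centred at (280,203). Going back for the lid.

Call:
apply_moves:
  delta_pos:
    - [0,0.2,0.3]
    - [0.05,0.45,0.6]
    - [0.1,0.75,0.9]
    - [0.1,1,1]
  rot:
    - [0,0,-0.07]
    - [0,0,-0.14]
    - [0,0,-0.21]
    - [0,0,-0.28]
  hand: [0.6,0.6,0.6,0.6]

```text
time_s: 11.98
ee_pos: [482.5, -149.2, 245.9]
ee_rot: [180.0, 0.2, 139.9]
force: [0.8, -0.2, -0.5]
gripper_width: 54.5
gripper_force: 0.0
```

Call:
apply_moves:
  delta_pos:
    - [0.03,0.33,0.1]
    - [0.06,0.66,0.2]
    - [0.1,1,0.2]
  rot:
    - [0,0,0]
    - [0,0,0]
    - [0,0,0]
  hand: [0.6,0.6,0.6]

```text
time_s: 12.23
ee_pos: [494.1, -27.7, 270.0]
ee_rot: [179.9, 0.2, 140.3]
force: [1.3, -0.5, 0.8]
gripper_width: 54.8
gripper_force: 0.0
```

Call:
apply_moves:
  delta_pos:
    - [0,0.33,0]
    - [0,0.66,0]
    - [0,1,0]
  rot:
    - [0,0,0]
    - [0,0,0]
    - [0,0,0]
  hand: [0.6,0.6,0.6]

```text
time_s: 12.48
ee_pos: [492.8, 92.6, 267.3]
ee_rot: [-180.0, -0.0, 140.3]
force: [0.2, 0.3, -0.2]
gripper_width: 54.6
gripper_force: 0.0
```

Call:
apply_moves:
  delta_pos:
    - [-0.1,0.33,0]
    - [-0.2,0.5,0]
    - [-0.2,0.5,0]
    - [-0.2,0.5,0]
    - [-0.2,0.5,0]
  rot:
    - [0,0,0]
    - [0,0,0]
    - [0,0,0]
    - [0,0,0]
    - [0,0,0]
  hand: [0.6,0.6,0.6,0.6,0.6]

```text
time_s: 12.9
ee_pos: [469.4, 150.3, 267.4]
ee_rot: [-179.9, 0.0, 140.3]
force: [0.6, -1.2, 0.2]
gripper_width: 55.0
gripper_force: 0.0
```

```bash
cat > m.py <<'E'
from h import *
import pickle,sys
np.set_printoptions(precision=1,suppress=True)
s=env.state();print(s['ee_pos'],s['ee_rot'],s['time_s'])
w=grab('wrist');n=sys.argv[1];save(w,n+'.png');c=grab('scene');t=grab('top')
out={}
for f in (w,c,t):
    im=np.array(f['pixels']);h=cv2.cvtColor(im,cv2.COLOR_RGB2HSV)
    d={'f':{k:f[k] for k in ('camera_matrix','k1','T')}}
    for q in ('lid_bar','lid_pin','mark_block','lid_hinge'):
        m=spotter.landmark_of(f,q)[:1]
        if m and m[0]['score']>.4: d[q]=m[0]['position'];print(f['_n'],q,m[0]['position'],round(m[0]['score'],2))
    red=(((h[...,0]<6)|(h[...,0]>174))&(h[...,1]>160)&(h[...,2]>90)).astype(np.uint8)
    yel=((h[...,0]>15)&(h[...,0]<30)&(h[...,1]>170)&(h[...,2]>120)).astype(np.uint8)
    for nm,k in (('red',red),('yel',yel)):
        nn,l,st,ce=cv2.connectedComponentsWithStats(k)
        print(f['_n'],nm,[(ce[i].round(1).tolist(),int(st[i,4])) for i in range(1,nn) if st[i,4]>12][:8])
    out[f['_n']]=d
pickle.dump(out,open(n+'.pkl','wb'))
E
python3 m.py v1
```

```text
[469.4 150.3 267.4] [-179.9    0.   140.3] 12.9
wrist lid_bar [331.6, 158.8] 0.78
wrist lid_pin [386.3, 71.0] 0.69
wrist mark_block [431.0, 61.0] 0.57
wrist lid_hinge [464.8, 160.5] 0.65
wrist red [([432.7, 48.8], 206), ([421.7, 49.8], 54), ([240.4, 254.2], 326), ([269.5, 261.5], 273)]
wrist yel []
scene lid_bar [211.9, 191.7] 0.7
scene lid_pin [181.1, 181.6] 0.9
scene mark_block [183.7, 164.6] 0.47
scene lid_hinge [206.0, 171.5] 0.96
scene red [([283.8, 172.9], 56), ([254.7, 219.2], 103), ([158.1, 252.5], 18), ([210.6, 306.5], 37)]
scene yel [([458.5, 10.5], 22), ([466.7, 14.9], 69), ([447.5, 39.8], 13), ([111.8, 169.4], 13), ([346.2, 237.6], 30), ([211.5, 299.6], 165), ([213.4, 344.4], 29), ([214.2, 355.6], 25)]
top lid_hinge [142.0, 201.3] 0.55
top red [([242.9, 156.4], 104), ([248.4, 214.8], 80), ([255.7, 227.7], 80)]
top yel [([11.6, 251.0], 40)]
```

View pics/v1.png

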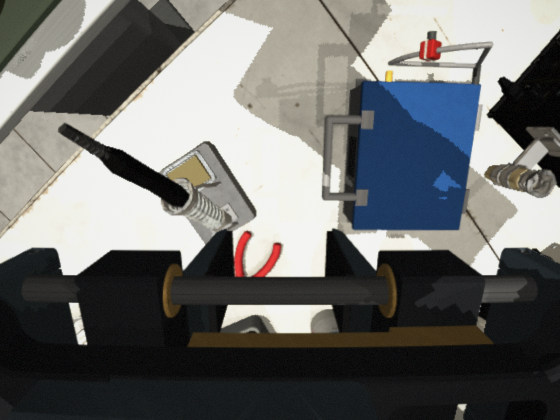

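The wrist view shows the bar at (328,158), the lid corners at about (361,81), (480,84), (461,230) and (356,229), the pin at (389,76) and the red block at (430,46). I'll fit the box pose and the mark angle.

```bash
cat > c.py <<'E'
from h import *
r=lambda p,x0,y0,w,h,k:cv2.resize(cv2.imread('pics/'+p)[y0:y0+h,x0:x0+w],None,fx=k,fy=k,interpolation=cv2.INTER_CUBIC)
a=r('v1.png',375,25,130,70,3); b=r('w2.png',235,40,130,70,3)
c=grab('scene');save(c,'s2.png');d=r('s2.png',150,140,130,90,3);t=grab('top');save(t,'t2.png');e=r('t2.png',100,190,130,90,3)
cv2.imwrite('pics/comp.png',np.vstack([np.hstack([a,b]),np.hstack([d,e])]))
E
python3 c.py
```

```text
(no output)
```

View pics/comp.png

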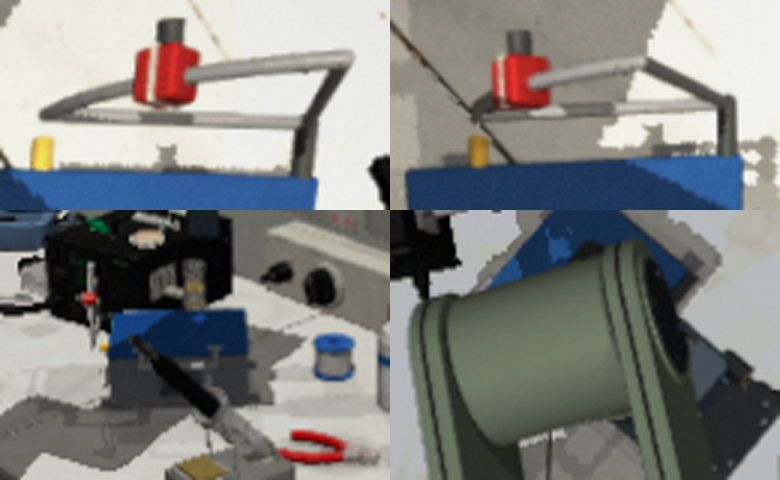

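The composite shows the block centred at (430.3,50) in v1, (278.7,67) in w2 and (179.3,169.3) in the scene view. The pin end is at (389.2,72) in v1 and (264.3,86.3) in w2.

```bash
cat > fit.py <<'E'
from h import *
import pickle
from scipy.optimize import least_squares
np.set_printoptions(precision=2,suppress=True)
D=pickle.load(open('v1.pkl','rb'));v1=D['wrist']['f'];sc=D['scene']['f']
def pose(p,r):
    T=np.eye(4);T[:3,:3]=Ro.from_euler('xyz',r,degrees=True).as_matrix();T[:3,3]=p;return T
M=np.linalg.inv(pose([469.4,150.3,267.4],[-179.9,0,140.3]))@v1['T']
w2=dict(v1,T=pose([545.9,260.7,296.6],[-179.9,0,137.2])@M)
def proj(f,X):
    c=np.linalg.inv(f['T'])@np.append(X,1);u=c[:2]/c[2];u=u*(1+f['k1']*(u@u));K=np.array(f['camera_matrix']);return u*[K[0,0],K[1,1]]+K[:2,2]
obs=[(w2,'fl',(241,97)),(w2,'fr',(247,231)),(w2,'bl',(351,92)),(w2,'br',(351,228)),(w2,'bar',(217,170)),
(v1,'fl',(361,81)),(v1,'bl',(480,84)),(v1,'br',(461,230)),(v1,'fr',(356,229)),(v1,'bar',(328,158)),
(w2,'pin',(264.3,86.3)),(v1,'pin',(389.2,72)),(w2,'blk',(278.7,67)),(v1,'blk',(430.3,50)),(sc,'blk',(179.3,169.3))]
def pts(p):
    hx,hy,th,q,yp,yb=p[:6]
    L={'fl':(-131,87,4),'fr':(-131,-87,4),'bl':(5,87,4),'br':(5,-87,4),'bar':(-165,0,0),'pin':(-100,yp,0),'blk':(-100*np.cos(q),yb,100*np.sin(q))}
    R=Ro.from_euler('z',th).as_matrix();return {k:R@np.array(v)+[hx,hy,74] for k,v in L.items()}
def res(p):
    P=pts(p);return np.concatenate([(proj(f,P[k])-o)*(1.5 if f is sc else 1) for f,k,o in obs])
s=least_squares(res,[588,345,.85,.65,100,110],loss='soft_l1')
print(s.x,np.degrees(s.x[2]));P=pts(s.x);print(P['bar'],P['blk'],P['pin'])
for (f,k,o),r in zip(obs,res(s.x).reshape(-1,2)):print(k,r)
for i in ((12,13),(13,14),(12,14),(12,13,14)):print(i,*tri([(obs[j][0],obs[j][2]) for j in i]))
E
python3 fit.py
```

```text
[581.83 345.43   0.88   0.61  97.02 107.48] 50.195628330220515
[476.21 218.67  74.  ] [446.92 351.42 131.57] [443.28 330.72  74.  ]
fl [-2.5  -0.76]
fr [2.51 2.24]
bl [ 0.83 -1.75]
br [-0.01  0.25]
bar [ 1.21 -0.56]
fl [ 0.84 -0.46]
bl [ 1.4  -0.64]
br [-1.7   0.52]
fr [-3.71  1.54]
bar [-0.54  1.31]
pin [-0.41  0.05]
pin [-0.04 -0.03]
blk [-0.36  0.23]
blk [ 0.21 -0.  ]
blk [-0.55 -0.05]
(12, 13) [446.89 351.96 130.25] [0.06930069714090066, 0.06930069714093355]
(13, 14) [447.28 350.74 131.64] [0.6731962804283372, 0.6731962804283862]
(12, 14) [447.59 351.39 131.35] [0.7704251775993346, 0.7704251775992433]
(12, 13, 14) [447.3  351.34 131.36] [0.6127458309407888, 0.4815989531427662, 0.9735885455651851]
```

Call:
apply_moves:
  delta_pos:
    - [0.02,0.25,-0.2]
    - [0.05,0.56,-0.4]
    - [0.05,0.56,-0.7]
    - [0.05,0.56,-0.75]
    - [0.05,0.56,-0.75]
    - [0.05,0.56,-0.75]
    - [0.05,0.56,-0.75]
  rot:
    - [0,0,0]
    - [0,0,0]
    - [0,0,0]
    - [0,0,0]
    - [0,0,0]
    - [0,0,0]
    - [0,0,0]
  hand: [0.33,0.33,0.33,0.33,0.33,0.33,0.33]

```text
time_s: 14.33
ee_pos: [476.5, 217.9, 179.9]
ee_rot: [179.8, 0.1, 140.2]
force: [0.3, 0.4, -0.1]
gripper_width: 30.1
gripper_force: 0.0
```

```bash
python3 m.py v2 | grep -v -e yel -e scene -e top
python3 - <<'E'
from h import *
import pickle
D=pickle.load(open('v2.pkl','rb'))['wrist']
if 'lid_bar' in D: print(atz(D['f'],D['lid_bar'],74))
E
```

```text
[476.5 217.9 179.9] [179.8   0.1 140.2] 14.3333
wrist lid_bar [279.2, 205.7] 0.88
wrist lid_pin [356.7, 98.9] 0.82
wrist mark_block [401.1, 89.5] 0.83
wrist lid_hinge [453.8, 211.1] 0.56
wrist red [([405.7, 76.0], 421), ([390.6, 77.0], 108)]
[473.81911105 221.11441194  74.        ]
```

View pics/v2.png

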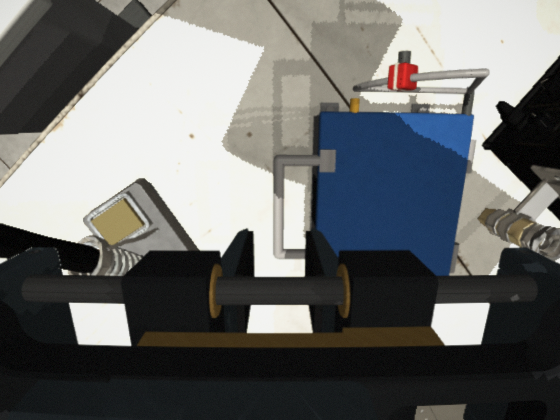

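The bar, at column 279, lies midway between the fingers at 245 and 315. Going down onto it.

Call:
apply_moves:
  delta_pos:
    - [0,0,-0.25]
    - [0,0,-0.5]
    - [0,0,-0.7]
    - [0,0,-0.85]
    - [0,0,-1]
    - [0,0,-1]
    - [0,0,-1]
  rot:
    - [0,0,0]
    - [0,0,0]
    - [0,0,0]
    - [0,0,0]
    - [0,0,0]
    - [0,0,0]
    - [0,0,0]
  hand: [0.33,0.33,0.33,0.33,0.33,0.33,0.33]

```text
time_s: 15.67
ee_pos: [474.8, 217.8, 57.3]
ee_rot: [-179.9, -0.1, 140.2]
force: [0.4, -0.2, 0.0]
gripper_width: 30.3
gripper_force: 0.0
```

Call:
apply_moves:
  delta_pos:
    - [0,0,-0.03]
    - [0,0,-0.03]
    - [0,0,-0.03]
    - [0,0,-0.03]
    - [0,0,-0.03]
    - [0,0,-0.03]
    - [0,0,-0.03]
    - [0,0,-0.03]
  rot:
    - [0,0,0]
    - [0,0,0]
    - [0,0,0]
    - [0,0,0]
    - [0,0,0]
    - [0,0,0]
    - [0,0,0]
    - [0,0,0]
  hand: [0.33,0.33,0,0,0,0,0,0]
  newtons: 25

```text
time_s: 16.33
ee_pos: [475.4, 218.0, 54.7]
ee_rot: [180.0, 0.0, 140.2]
force: [-1.2, -0.2, 5.2]
gripper_width: 9.0
gripper_force: 25.0
```

Call:
apply_moves:
  delta_pos:
    - [0.002,0.002,0.082]
    - [0.006,0.008,0.165]
    - [0.014,0.017,0.246]
    - [0.025,0.03,0.327]
    - [0.039,0.047,0.406]
    - [0.056,0.068,0.484]
    - [0.077,0.092,0.561]
    - [0.1,0.119,0.635]
    - [0.125,0.15,0.707]
    - [0.154,0.184,0.776]
  rot:
    - [0,0,0]
    - [0,0,0]
    - [0,0,0]
    - [0,0,0]
    - [0,0,0]
    - [0,0,0]
    - [0,0,0]
    - [0,0,0]
    - [0,0,0]
    - [0,0,0]
  hand: [0,0,0,0,0,0,0,0,0,0]

```text
time_s: 17.17
ee_pos: [492.9, 238.9, 148.2]
ee_rot: [-179.8, 0.0, 140.2]
force: [-1.5, -6.8, -0.2]
gripper_width: 9.6
gripper_force: 25.0
```

Call:
apply_moves:
  delta_pos:
    - [0.005,0.006,0.011]
    - [0.005,0.006,0.011]
    - [0.005,0.006,0.011]
    - [0.005,0.006,0.011]
    - [0.005,0.006,0.011]
  rot:
    - [0,0,0]
    - [0,0,0]
    - [0,0,0]
    - [0,0,0]
    - [0,0,0]
  hand: [0,0,0,0,0]

```text
time_s: 17.58
ee_pos: [493.3, 239.4, 149.3]
ee_rot: [-179.8, 0.0, 140.2]
force: [-1.3, -6.9, 2.8]
gripper_width: 9.0
gripper_force: 25.0
```

```bash
python3 m.py v3 | grep -v -e top
python3 - <<'E'
from h import *
import pickle
s=env.state();p=np.array(s['ee_pos']);b=p+[0,0,18.8]
d=b-[581.8,345.4,74];x=d@[.640,.768,0];print(s['force'],s['gripper_force'],s['gripper_width'],'r',np.hypot(x,d[2]),'q',np.arctan2(d[2],-x))
D=pickle.load(open('v3.pkl','rb'))
for q in ('lid_pin','mark_block'):
    o=[(D[n]['f'],D[n][q]) for n in ('wrist','scene') if q in D[n]]
    if len(o)>1: print(q,*tri(o))
E
```

```text
[493.3 239.4 149.3] [-179.8    0.   140.2] 17.5833
wrist lid_bar [281.1, 265.5] 0.81
wrist lid_pin [373.6, 86.1] 0.7
wrist mark_block [376.6, 84.4] 0.72
wrist lid_hinge [441.5, 220.2] 0.73
wrist red [([380.2, 67.4], 594), ([362.6, 69.3], 133), ([158.9, 318.1], 248)]
wrist yel [([373.2, 95.9], 185)]
scene lid_bar [210.3, 166.6] 0.76
scene lid_pin [179.8, 169.4] 0.67
scene mark_block [182.0, 169.1] 0.59
scene lid_hinge [207.7, 173.0] 0.74
scene red [([283.8, 172.9], 56), ([254.7, 219.3], 102), ([158.4, 252.8], 14), ([210.6, 306.5], 37)]
scene yel [([464.5, 13.5], 94), ([447.5, 39.8], 13), ([456.1, 48.2], 13), ([346.2, 237.6], 30), ([211.5, 299.6], 165), ([213.4, 344.4], 29), ([213.9, 350.3], 15), ([214.4, 355.5], 28)]
[-2.23720249 -7.10915814  2.27802302] 24.99868780374527 9.173320026676317 r 167.08413469178618 q 0.5979897907721214
lid_pin [450.67261342 346.37282818 131.28802072] [2.808945664572735, 2.8089456645729163]
mark_block [454.46840046 345.3311053  131.92173326] [1.622622615922586, 1.6226226159226336]
```

Run:
```python
import io,contextlib
with contextlib.redirect_stdout(io.StringIO()):
    from fit import *
f=pickle.load(open('v3.pkl','rb'))['wrist']['f'];hx,hy,th=s.x[:3];R=Ro.from_euler('z',th).as_matrix()
pt=lambda q,y:R@np.array([-100*np.cos(q),y,100*np.sin(q)])+[hx,hy,74]
for nm,o,y in (('pin',(373.2,95.9),92),('blk',(376.9,67.7),107.5)):
    r=least_squares(lambda p:proj(f,pt(p[0],p[1]))-o,[.6,y]);print(nm,r.x)
    for q in (.55,.6,.65):print(q,proj(f,pt(q,y)))
t=grab('top')
for q in ('battery','dish'):
  for m in spotter.trace(t,q)[:2]:print(q,m['box'],round(m['score'],2),atz(t,m['box'][:2],12))
e=env.state();print(e['time_s'],e['ee_pos'],e['gripper_force'])
```

```text
pin [ 0.6  93.22]
0.55 [366.93  98.62]
0.6 [373.46  98.04]
0.65 [380.55  97.48]
blk [  0.61 108.56]
0.55 [368.62  71.11]
0.6 [375.3   69.92]
0.65 [382.57  68.73]
battery [359.6, 241.2, 7.4, 17.3] 0.71 [ 475.86 -271.13   12.  ]
18.4833 [493.3  239.34 149.26] 24.998636841773987
```

The pin is at 0.60 rad and the block at about 0.61. The lid is still and the battery is in the dish, so I'm handing in.

```bash
python3 -c "
from workcell import env
print(env.job_done())"
```

```text
the job is handed in; nothing more can be done
None
```

I handed the job in at about 18.5 s. The battery lies in the dish, and the gripper is holding the lid by its bar at about 0.60 rad, against about 0.61 rad measured for the red block. The hand-in call did not return a verdict.

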